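Load the urgent sample rack under the analyser's sampling head

TASK

Load the red urgent rack into the analyser: slide it over the steel deck, upright and without lifting it, back against the rear guide, then along the guide under the overhanging sampling head until its front end is fully home against the stop. Then press the green start key on top of the sampling head all the way down and let it go. Do not start the analyser before the rack is home, and leave the other things on the deck and bench where they are.

Things in the scene. Friction and masses are not known exactly. Their poses are not given: they have to be found in the camera images.
- loader: Cream bench-top analyser with its rack loader, fixed, at a varying place and yaw. Its frame: origin on the bench (z = 0) below point lane_mouth; y = feed direction, x away from the robot, z up. In this frame, mm: flat steel deck, top at z = 30, x -170 to 45, y -380 to 0, open at its right and front; chassis x 25 to 220, y 0 to 280, 240 high
- guide_face (a point): point on the front face of the rear guide, at deck height, halfway along it: an aluminium bar along y, its face at x = 25, y -360 to 0, top 25 mm over the deck (loader's frame). Its face runs on as the chassis face in the lane
- lane_mouth (a point): centre of the lane's floor at the right-hand face of the sampling head (loader frame x 0, y 0, z 30 mm). The head is the overhang: x -75 to 30, y 0 to 280, underside 100 mm over the deck, top at z = 195. Beneath it the lane is 50 mm wide: rear face x = 25, front rail inner face x = -25, 20 mm high, with a flared lead-in of which the tip is at about x = -50, y = -38
- stop (a point): the stop: foot of the wall that closes the lane under the head, 170 mm beyond lane_mouth along +y, across the whole lane, rigid
- lane_home (a point): point on the lane's floor where the rack's origin is when it is home: x = 0, y = 55, z = 30 mm in the loader's frame (sideways play of 3 mm)
- red_rack: Red single-row rack, loose, 0.3 to 0.6 kg, on the deck, up to 0.2 rad off the guide's line. Origin under the centre of its foot, its y along it to the front end (goes in first), z up. Foot 44 wide, 230 long, 16 high (mm); body on it 30 wide, 48 over the deck, y -74 to 110; 8 fixed tubes, lilac caps 17 across, to 80 over the deck. Friction 0.5 to 0.7: push it low, at the foot, or it can tip
- rack_tail (a point): centre of the red rack's rear end face, 8 mm over its underside, 115 mm behind its origin. Over the foot the end face goes on as a thumb plate 30 wide, 8 thick, to 44 mm over the deck. With the rack home it stands 60 mm outside the head (y = -60 mm in the loader's frame)
- start_key_top (a point): centre of the top face of the round green start key, 24 mm across, on top of the sampling head: x = -37.5, y = 85 mm in the loader's frame, 217 mm over the bench when not pressed. It is pressed straight down
- start_key (a joint): travel of the start key, m: 0 released, 0.006 fully down (5 N); a spring brings it back up
- control_vials: bystander on the deck's front left corner: blue block 52 x 26 x 22 mm with two capped amber vials, 54 mm high in all; origin under its centre
- grey_rack: bystander: grey rack with blue caps, otherwise like the red one, on the bench to the right
- jar: bystander: white specimen jar with yellow lid, 54 mm across, 68 mm high, on the bench
- wash_bottle: bystander: white bottle with red cap, 60 mm across, 150 mm high, on the bench
- dishes: bystander: stack of three clear dishes, 90 mm across, about 45 mm high, on the bench
- slide_box: bystander: green slide box 87 x 177 x 35 mm on the bench to the left
Not all that is in view belongs to the job. Leave any yellow look-alike of the red_rack alone.

How it is judged:
By the outcome, as a careful person would: the job done as asked, in the order asked, and still so for the second after the job is handed in, with the robot touching nothing.
It also fails if it takes over 56 s, if anything falls off the work surface, if the arm or the gripper's body presses on something with over 40 N, if the wrist force passes 120 N, or if a joint passes its speed limit or range.

ROBOT

A 7-joint arm with a two-finger parallel gripper is mounted at the origin on the work surface. World frame = base frame: x ahead of the robot, y to its left, z up, the work surface at z = 0. Lengths are in m, angles in rad, forces in N, time in s.
With the tool pointing down it reaches from about 0.425 to 0.8 m from the base axis. Payload 8.3 kg.
Tool frame: the origin (TCP) lies at the very end of the fingers, on their centre line; the grasp point (between the pads) lies 19 mm behind it; z points along the fingers, y is the direction in which the jaws open and shut (so a half turn about z gives the same grasp; the last joint's range is limited). The gripper opens to 85 mm and grips with 20 to 120 N. Pads are 22 mm wide; open, the fingers measure 114 mm over their backs; the gripper's body (76 mm by 85 mm) begins 54 mm behind the grasp point. The pads swing forward as they close: fully open they stand 13 mm farther back than shut.
Start: joints at [1.2, 0.383, 0.016, 1.37, -0.006, 1.388, -0.046], TCP at [0.189, -0.596, 0.231] pointing down, gripper open.
Joint ranges: [-2.95, 2.95], [-0.25, 2.06], [-1.52, 1.56], [0.18, 2.33], [-1.44, 4.58], [0.02, 2.06], [-3.01, 3.01]. Speed limits (rad/s): [2.39, 2.39, 3.01, 3.01, 3.14, 3.14, 3.14].

INTERFACE

Orientations are given as a unit quaternion [x, y, z, w].
In Python, from bench import status, eyes, sign_off gives the robot as it stands.
- The arm moves only by the tool drive_tool, never from a script. Its argument "targets" is a list that holds one entry, the list of rows, each a list of 7 numbers: the closure, from -1 (fully open) to 1 (shut), then the shift along the world's x, y, z in m, then the turn, a rotation vector about the world's x, y, z in rad. In form: [[[jaw, x, y, z, wx, wy, wz], ...]]. A call has 1 to 8 rows; each row is the pose to reach, as a shift and turn from the pose measured when the call began; what a row does not reach only later rows make up. A row lasts 1/8 s, in which the tool goes at most 62.5 mm and 10.7 degrees, less where a joint would pass 70% of its speed; a pose out of reach is approached as far as the arm can. A call with a gripper value outside its range is refused whole. The fingers move at their own pace and stop on an object; "newtons" is the grip in N (left out, the last holds). Time passes only in rows, so rows that repeat a pose let the fingers close. It gives the time, the measured TCP pose, the force and the opening at its end, in the units of the state.
- status.state(): the state, without advancing time (a new reading comes with each control period).
- eyes.snapshot(name): name is "scene" or "top" or "wrist"; returns the picture (400x640x3 uint8, red, green, blue); there is no depth.
- eyes.camera_info(name): a dict with "K" (3x3 intrinsics, pixels), "R" (3x3) and "t" (3): a world point X has camera coordinates R X + t. Camera axes: x right, y down, z forward; pixel columns grow to the right and rows downward; lengths in m; the calibration is good to about 2 mm. The wrist camera is an equidistant fisheye: a pixel r from the principal point sees the ray r / f radians off the axis. A picture is of the moment at which its call begins: read the wrist's pose just before it. camera_info takes no time and is no camera call; for the wrist camera it gives the pose at the moment of the call.
- sign_off(): hands the job in, once; it reports no verdict.
The state is a dict: "time_s": time; "joint_positions": joint angles; "qd": joint speeds; "joint_efforts": joint torques, N m; "eef_pos": TCP position; "tcp_rot": TCP orientation; "wrist_force": force on the tool from outside, world axes, zero at the start; "wrist_torque": the same for the moment, N m; "gripper_width": finger opening in m.
Only numpy, scipy, OpenCV 4.12 (cv2) and the standard library are available. Lean on these libraries where they do the work, as an engineer would, in place of code of your own. Each camera call takes 0.05 s, during which the arm holds its last target.

## Working session

There is one attempt and no reset: what is moved stays moved. The work goes in short steps, Python scripts to look and compute and a tool call to move; the robot and the scene stay as the last step left them, time stands still between calls to the robot, and variables do not carry over. Pictures are saved under pics/ and viewed, and the job is handed in when it is done.

Besides the shell and the picture viewer there is one more tool, called after ">>>" as name([rows], argument=value, ...), one row to a line, values as JSON. drive_tool: Moves the arm, as the interface text tells. Its arguments: {"type":"object","properties":{"targets":{"type":"array"},"newtons":{"type":"number"}},"required":["targets"]}

```bash
ls; mkdir -p pics; python3 - <<'E'
from bench import status, eyes
import cv2
for n in ("scene","top"):
    im=eyes.snapshot(n); cv2.imwrite(f"pics/{n}0.png",im[:,:,::-1])
    c=eyes.camera_info(n); print(n,c)
print(status.state())
E
```

```text
pics
scene {'K': array([[385.8425834 ,   0.        , 317.60835954],
       [  0.        , 385.8425834 , 196.28350198],
       [  0.        ,   0.        ,   1.        ]]), 'R': array([[ 0.98803996,  0.15371081, -0.01224837],
       [ 0.12415041, -0.84010376, -0.52802684],
       [-0.09145334,  0.52019098, -0.84913935]]), 't': array([-0.5020096 ,  0.03444584,  1.3276751 ])}
top {'K': array([[483.95589946,   0.        , 315.9678434 ],
       [  0.        , 483.95589946, 197.49073558],
       [  0.        ,   0.        ,   1.        ]]), 'R': array([[-0.01654601, -0.99983936,  0.00689048],
       [-0.99520467,  0.01580407, -0.09652924],
       [ 0.09640483, -0.00845462, -0.9953063 ]]), 't': array([-1.03453692e-03,  5.19698071e-01,  1.66455314e+00])}
{'time_s': 0.1, 'joint_positions': array([ 1.20011212,  0.38414461,  0.01633848,  1.37105786, -0.00631268,
        1.3882167 , -0.04651916]), 'qd': array([-0.0011053 , -0.0021037 ,  0.00051322, -0.00320443, -0.00102092,
        0.00041126,  0.00078107]), 'joint_efforts': array([ 3.87960579e-03, -6.29122925e+01,  8.47930703e-01, -3.72758889e+01,
        1.67700317e-02,  1.04333513e-02, -8.67508970e-05]), 'eef_pos': array([ 0.18926176, -0.59516745,  0.2303805 ]), 'tcp_rot': array([ 9.88175762e-01,  1.53322775e-01, -1.36285964e-04, -8.78777659e-04]), 'wrist_force': array([ 0.85538972,  0.64966442, -0.47310346]), 'wrist_torque': array([ 0.01817826, -0.00532389,  0.01253526]), 'gripper_width': 0.08541304551733601}
```

View pics/scene0.png

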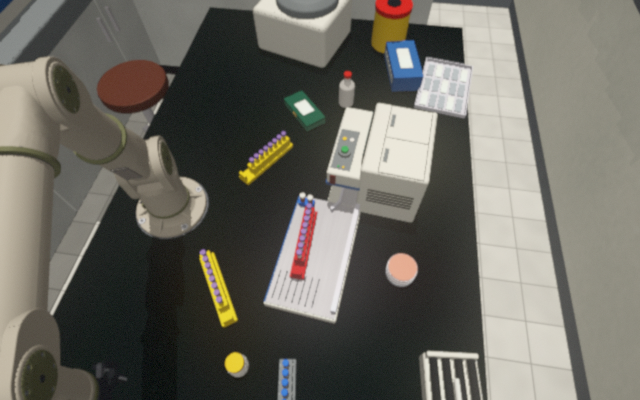

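View pics/top0.png

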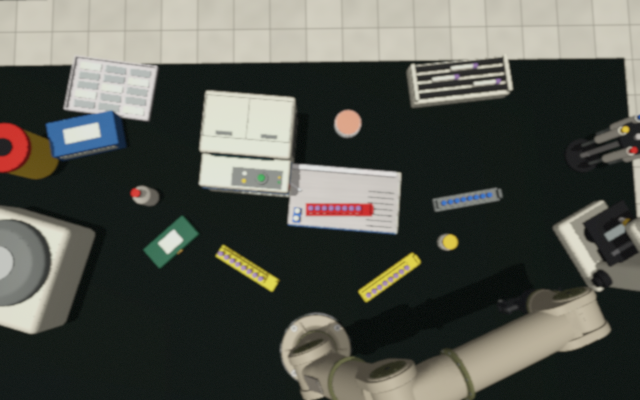

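The top view shows the deck at about columns 288–401, rows 165–233, the red rack at about (305–372, 210) and the green key at (262,178). I'll zoom in on both views.

```bash
python3 - <<'E'
import cv2
a=cv2.imread("pics/top0.png")[85:245,190:410]; cv2.imwrite("pics/topz.png",cv2.resize(a,None,fx=3.6,fy=3.6,interpolation=cv2.INTER_CUBIC))
a=cv2.imread("pics/scene0.png")[90:330,240:450]; cv2.imwrite("pics/scz.png",cv2.resize(a,None,fx=2.5,fy=2.5,interpolation=cv2.INTER_CUBIC))
E
```

```text
(no output)
```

View pics/topz.png

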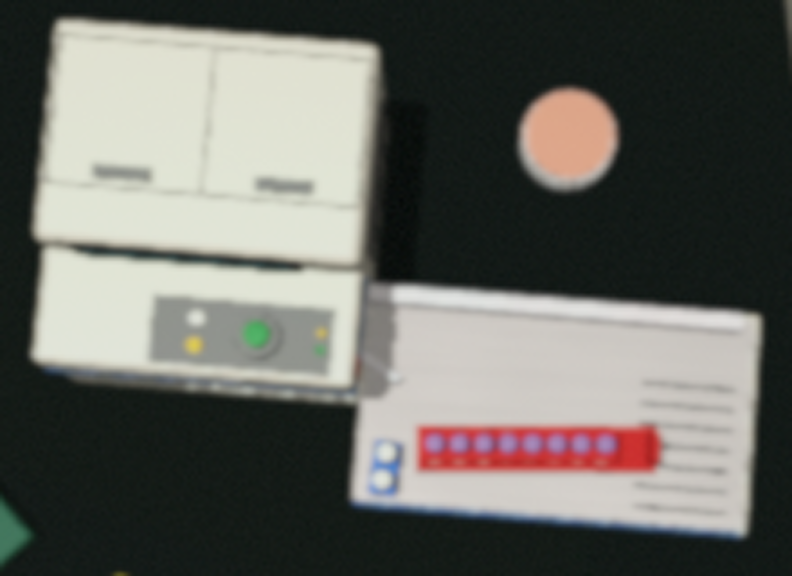

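View pics/scz.png

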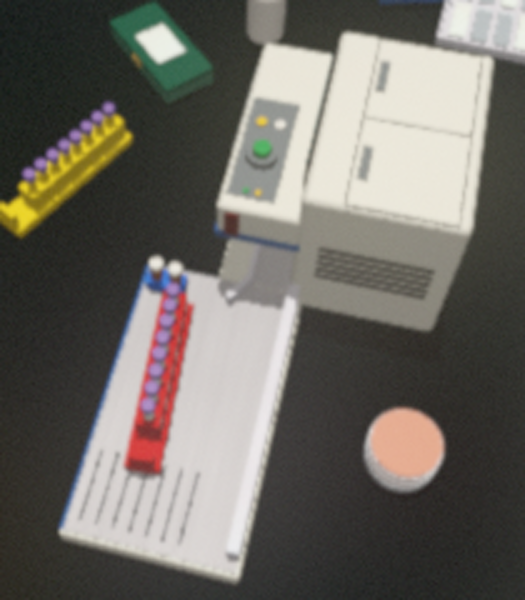

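```bash
cat > h.py <<'E'
import numpy as np, cv2
from bench import status, eyes
def ray(ci,uv,fish=False):
    K,R,t=ci["K"],ci["R"],ci["t"]; uv=np.atleast_2d(np.float64(uv))
    x=(uv[:,0]-K[0,2])/K[0,0]; y=(uv[:,1]-K[1,2])/K[1,1]
    if fish:
        r=np.hypot(x,y)+1e-12; d=np.c_[x/r*np.sin(r),y/r*np.sin(r),np.cos(r)]
    else: d=np.c_[x,y,np.ones_like(x)]
    return -R.T@t, d@R
def cast(ci,uv,z,fish=False):
    o,d=ray(ci,uv,fish); z=np.asarray(z,float); s=(z-o[2])/d[:,2]; return o+d*s[:,None]
def proj(ci,X,fish=False):
    K=ci["K"]; c=np.atleast_2d(X)@ci["R"].T+ci["t"]
    if fish:
        th=np.arctan2(np.hypot(c[:,0],c[:,1]),c[:,2]); ph=np.arctan2(c[:,1],c[:,0])
        x,y=th*np.cos(ph),th*np.sin(ph)
    else: x,y=c[:,0]/c[:,2],c[:,1]/c[:,2]
    return np.c_[K[0,0]*x+K[0,2],K[1,1]*y+K[1,2]]
def rigid(L,W):
    L=np.array(L)[:,:2];W=np.array(W)[:,:2]; l0,w0=L.mean(0),W.mean(0)
    a,b=L-l0,W-w0; th=np.arctan2((a[:,0]*b[:,1]-a[:,1]*b[:,0]).sum(),(a*b).sum())
    R=np.array([[np.cos(th),-np.sin(th)],[np.sin(th),np.cos(th)]]); t=w0-R@l0
    return th,t,((L@R.T+t)-W)
def blobs(m,amin=4):
    n,l,s,c=cv2.connectedComponentsWithStats(m.astype(np.uint8)); 
    return [(c[i].round(2),s[i,4]) for i in range(1,n) if s[i,4]>=amin]
E
python3 - <<'E'
from h import *
im=cv2.imread("pics/top0.png"); ci=eyes.camera_info("top")
hsv=cv2.cvtColor(im,cv2.COLOR_BGR2HSV); H,S,V=cv2.split(hsv)
roi=np.zeros(H.shape,bool); roi[85:245,190:410]=1
g=roi&(H>45)&(H<80)&(S>110); print("green",blobs(g)) 
red=roi&((H<6)|(H>174))&(S>160); print("red",blobs(red))
lil=roi&(H>120)&(H<165)&(S>50)&(V>100); print("lilac",blobs(lil))
# deck corners by hand from zoom
z=lambda p:[190+p[0]/3.6-0.36,85+p[1]/3.6-0.36]
px=[z(p) for p in [(748,532),(762,315),(352,501)]]
D=cast(ci,px,[.03,.03,.03]); L=[(-.17,-.38),(.045,-.38),(-.17,0)]
kp=[c for c,a in blobs(g) if a>20]
k=cast(ci,kp[:1],.217); 
W=np.vstack([D,k]); th,t,res=rigid(L+[(-.0375,.085)],W); print(W[:,:2],th,t,res)
c,s=np.cos(th),np.sin(th)
cn=cv2.minAreaRect(cv2.findContours(red.astype(np.uint8),0,2)[0][0]); print(cn)
R=np.array([[c,-s],[s,c]])
cp=cast(ci,[b[0] for b in blobs(lil)],.110)[:,:2]; print("caps L",(cp-t)@R)
tail=cast(ci,[z((655,430)),z((655,470))],[.074,.046]); print("tail", (tail[:,:2]-t)@R)
fr=cast(ci,[z((418,428)),z((418,470))],[.046,.046]); print("front", (fr[:,:2]-t)@R)
v=cast(ci,[z((386,453)),z((384,480))],[.084,.084]); print("vials",(v[:,:2]-t)@R)
E
```

```text
green [(array([260.85, 177.3 ]), np.int32(27)), (array([193.13, 232.22]), np.int32(110))]
red [(array([314.  , 205.25]), np.int32(4)), (array([334.  , 205.25]), np.int32(4)), (array([341.  , 205.25]), np.int32(4)), (array([347.6, 205.2]), np.int32(5)), (array([354.57, 205.14]), np.int32(7)), (array([365.5 , 209.73]), np.int32(120)), (array([332.19, 212.15]), np.int32(182))]
lilac [(array([310.56, 207.62]), np.int32(16)), (array([317.12, 207.59]), np.int32(17)), (array([324.  , 207.67]), np.int32(18)), (array([330.74, 207.74]), np.int32(19)), (array([337.63, 207.53]), np.int32(19)), (array([344.26, 207.74]), np.int32(19)), (array([351.  , 207.79]), np.int32(19)), (array([357.95, 207.9 ]), np.int32(20))]
[[ 0.39322778 -0.28929191]
 [ 0.60361443 -0.30984347]
 [ 0.42919977  0.09091653]
 [ 0.56668812  0.16215432]] -0.09610940873368219 [0.59711741 0.07347829] [[-0.0017912   0.00083734]
 [ 0.00182993  0.00075718]
 [-0.00129782 -0.00112478]
 [ 0.00125908 -0.00046974]]
((331.5, 212.0), (4.0, 49.0), 90.0)
caps L [[-0.11243325 -0.07490675]
 [-0.11059778 -0.09653262]
 [-0.10904107 -0.11924683]
 [-0.10748809 -0.14150033]
 [-0.10496862 -0.16418264]
 [-0.10390745 -0.18611603]
 [-0.10228742 -0.20837635]
 [-0.1008101  -0.23134805]]
tail [[-0.0812097  -0.27965819]
 [-0.1168609  -0.28550884]]
front [[-0.09485873 -0.05660243]
 [-0.13494452 -0.0598807 ]]
vials [[-0.12373666 -0.02954343]
 [-0.14900966 -0.02978574]]
```

Top view: the deck corners and key give the loader pose with residuals under 2 mm. Its yaw is about -0.096 and lane_mouth is about (0.597, 0.073). The rack is at about loader x -107 mm, y -172 mm, turned about +0.07 rad from the guide. I'll close the jaws, go above the deck and look with the wrist camera.

>>> drive_tool([
  [[1,0.03,0.05,0.05,0,0,-0.1],[1,0.07,0.11,0.09,0,0,-0.2],[1,0.1,0.17,0.1,0,0,-0.3],[1,0.13,0.23,0.1,0,0,-0.4],[1,0.16,0.29,0.1,0,0,-0.4],[1,0.19,0.35,0.1,0,0,-0.4],[1,0.22,0.41,0.1,0,0,-0.4],[1,0.25,0.45,0.1,0,0,-0.4]],
])

```text
time_s: 1.1
eef_pos: [0.4178, -0.1786, 0.3302]
tcp_rot: [0.999, -0.046, 0.0, -0.001]
wrist_force: [0.7, -0.8, 0.3]
gripper_width: 0.0001
```

```bash
python3 - <<'E'
from h import *
s=status.state(); print(s["time_s"],s["eef_pos"],s["tcp_rot"],s["wrist_force"],s["gripper_width"])
ci=eyes.camera_info("wrist"); im=eyes.snapshot("wrist"); cv2.imwrite("pics/w1.png",im[:,:,::-1]); np.savez("w1.npz",**ci); print(ci)
E
```

```text
1.1 [ 0.41780671 -0.17861578  0.33022888] [ 9.98932037e-01 -4.61986957e-02  3.45668651e-05 -6.81987641e-04] [ 0.67181043 -0.76800104  0.31830557] 0.0001057795265139154
{'K': array([[309.70691629,   0.        , 323.44420654],
       [  0.        , 309.70691629, 198.61487683],
       [  0.        ,   0.        ,   1.        ]]), 'R': array([[-9.32469082e-02, -9.95642726e-01, -7.59107035e-04],
       [-9.59814792e-01,  8.96887011e-02,  2.65916345e-01],
       [-2.64689592e-01,  2.55244792e-02, -9.63995810e-01]]), 't': array([-0.13929383,  0.35575668,  0.58832022])}
```

View pics/w1.png

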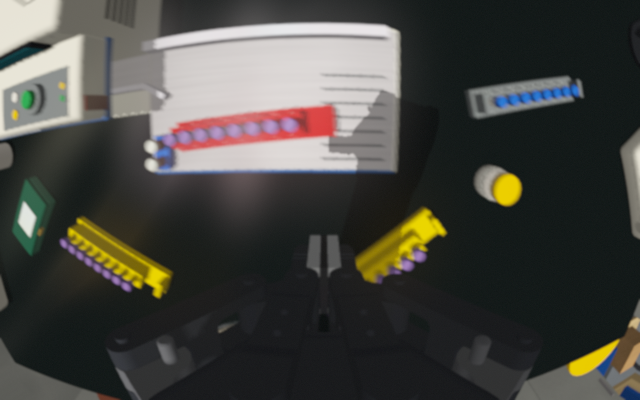

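The wrist view shows the deck clearly: right corners near (397,172) and (398,28), the key at (32,98), and the red rack from (165,140) to (333,120). I'll check the first estimate against this.

```bash
python3 - <<'E'
from h import *
im=cv2.imread("pics/w1.png"); ci=dict(np.load("w1.npz"))
H,S,V=cv2.split(cv2.cvtColor(im,cv2.COLOR_BGR2HSV))
roi=np.zeros(H.shape,bool); roi[20:180,0:410]=1
g=roi&(H>45)&(H<80)&(S>110); print("green",blobs(g,20)) 
lil=roi&(H>120)&(H<165)&(S>50)&(V>100); b=blobs(lil,20); print("lilac",b)
k=cast(ci,[x[0] for x in blobs(g,40)][:1],.217,True)
D=cast(ci,[(396.5,171.5),(398.5,26.5),(152,171)],.03,True)
W=np.vstack([D,k]); L=[(-.17,-.38),(.045,-.38),(-.17,0),(-.0375,.085)]
th,t,res=rigid(L,W); print(W[:,:2],th,t,res)
th0,t0=-.0961,np.array([.5971,.0735])
R=np.array([[np.cos(th0),-np.sin(th0)],[np.sin(th0),np.cos(th0)]])
f=lambda p,z:((cast(ci,p,z,True)[:,:2]-t0)@R).round(4)
print("caps",f([x[0] for x in b],.11))
print("tail plate top rear",f([(332,106.5)],.074),"foot rear front corner",f([(335,136)],.046))
a=im[0:200,0:420]; cv2.imwrite("pics/w1z.png",cv2.resize(a,None,fx=1.9,fy=1.9,interpolation=cv2.INTER_CUBIC))
E
```

```text
green [(array([27.26, 99.2 ]), np.int32(170))]
lilac [(array([272.16, 126.02]), np.int32(495)), (array([233.71, 130.32]), np.int32(120)), (array([216.47, 132.38]), np.int32(137)), (array([199.88, 134.61]), np.int32(143)), (array([175.99, 138.69]), np.int32(312)), (array([164.  , 159.85]), np.int32(20))]
[[ 0.39404308 -0.2852249 ]
 [ 0.60893751 -0.30564115]
 [ 0.43457436  0.09761549]
 [ 0.56815177  0.15869662]] -0.09917076544426093 [0.6008509  0.07605231] [[ 1.99538645e-05 -2.42851830e-05]
 [-9.30861341e-04 -8.94817821e-04]
 [-2.88817780e-03 -4.73176421e-03]
 [ 3.79908528e-03  5.65086722e-03]]
caps [[-0.0995 -0.2085]
 [-0.1032 -0.1613]
 [-0.1047 -0.1391]
 [-0.1064 -0.1168]
 [-0.1097 -0.0827]
 [-0.1361 -0.0624]]
tail plate top rear [[-0.0762 -0.2793]] foot rear front corner [[-0.116  -0.2843]]
```

View pics/w1z.png

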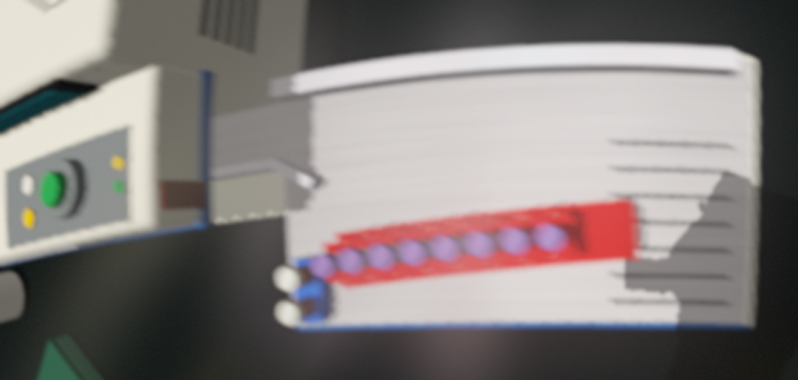

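>>> drive_tool([
  [[1,0.001,0.05,-0.03,-0.006,-0.06,0],[1,0.002,0.1,-0.06,-0.012,-0.12,0],[1,0.002,0.105,-0.11,-0.012,-0.12,0],[1,0.002,0.105,-0.16,-0.012,-0.12,0],[1,0.002,0.105,-0.21,-0.012,-0.12,0],[1,0.002,0.105,-0.25,-0.012,-0.12,0],[1,0.002,0.105,-0.27,-0.012,-0.12,0],[1,0.002,0.105,-0.27,-0.012,-0.12,0]],
])

```text
time_s: 2.15
eef_pos: [0.4223, -0.0646, 0.0588]
tcp_rot: [0.997, -0.04, 0.059, 0.001]
wrist_force: [0.2, -0.4, -0.0]
gripper_width: 0.0002
```

```bash
python3 - <<'E'
from h import *
s=status.state(); print(s["time_s"],s["eef_pos"],s["tcp_rot"],s["wrist_force"],s["joint_positions"])
im=eyes.snapshot("wrist"); cv2.imwrite("pics/w2.png",im[:,:,::-1])
im=eyes.snapshot("scene"); cv2.imwrite("pics/s2.png",cv2.resize(im[90:330,240:450,::-1],None,fx=2.5,fy=2.5,interpolation=cv2.INTER_CUBIC))
E
```

```text
2.15 [ 0.42234983 -0.06462547  0.05880417] [ 9.97440839e-01 -4.02422958e-02  5.90912185e-02  7.46510204e-04] [ 0.23822634 -0.36808555 -0.0224037 ] [ 0.54465023  0.08131707 -0.47685177  2.17829547  0.05028851  0.77333177
 -1.61400959]
```

View pics/w2.png

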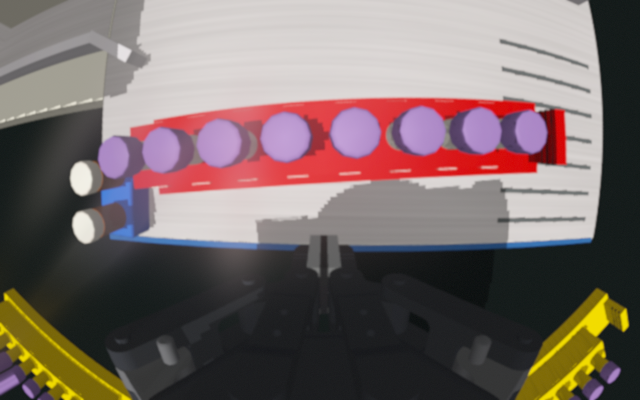

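View pics/s2.png

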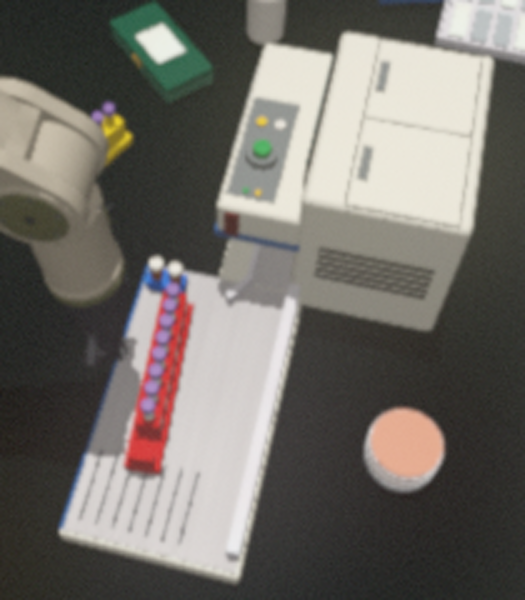

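The wrist view shows the fingertip in front of the foot, clear of the rack and caps. The rack spans columns 133–565 and the fingers are at column 323. Next I lower to foot height and start the push.

>>> drive_tool([
  [[1,0,-0.003,-0.012,0,0,0],[1,0,-0.004,-0.02,0,0,0],[1,0.01,-0.005,-0.02,0,0,0],[1,0.02,-0.006,-0.02,0,0,0],[1,0.03,-0.007,-0.02,0,0,0],[1,0.04,-0.008,-0.02,0,0,0]],
])

```text
time_s: 3.0
eef_pos: [0.4646, -0.0728, 0.0409]
tcp_rot: [0.997, -0.04, 0.061, 0.001]
wrist_force: [-4.4, 0.4, 3.3]
gripper_width: 0.0001
```

```bash
python3 - <<'E'
from h import *
s=status.state(); print(s["time_s"],s["eef_pos"],s["wrist_force"],s["wrist_torque"])
im=eyes.snapshot("wrist"); cv2.imwrite("pics/w3.png",im[:,:,::-1])
E
```

```text
3.0 [ 0.46464508 -0.07281672  0.04085186] [-4.35952326  0.3619988   3.29262966] [0.11722103 0.92503271 0.00558125]
```

View pics/w3.png

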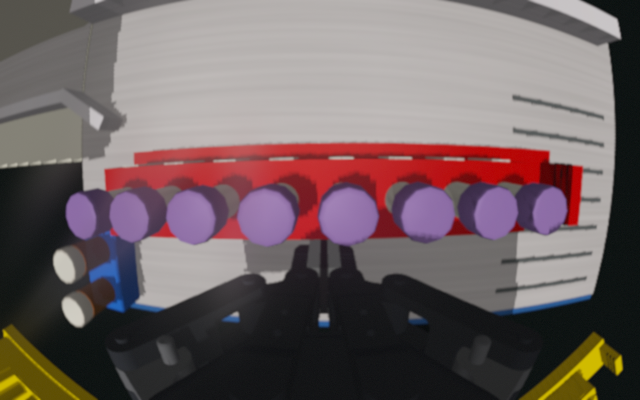

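The contact force of about 4 N is at the fingertip, but it also pushes up 3 N, so the tip is near the foot's top edge. I'll back off slightly, lower 5 mm and continue.

>>> drive_tool([
  [[1,-0.006,0,0,0,0,0],[1,-0.006,0,-0.005,0,0,0],[1,-0.006,0,-0.005,0,0,0],[1,0.002,-0.001,-0.005,0,0,0],[1,0.01,-0.002,-0.005,0,0,0],[1,0.018,-0.002,-0.005,0,0,0],[1,0.026,-0.003,-0.005,0,0,0],[1,0.034,-0.004,-0.005,0,0,0]],
])

```text
time_s: 4.05
eef_pos: [0.5008, -0.0769, 0.0361]
tcp_rot: [0.997, -0.04, 0.062, 0.001]
wrist_force: [-1.9, 0.9, 0.0]
gripper_width: 0.0001
```

```bash
python3 - <<'E'
from h import *
s=status.state(); print(s["time_s"],s["eef_pos"],s["wrist_force"],s["wrist_torque"])
im=eyes.snapshot("wrist"); cv2.imwrite("pics/w4.png",im[:,:,::-1])
E
```

```text
4.05 [ 0.50075603 -0.07692718  0.03611445] [-1.89735356  0.89634305  0.04405765] [0.1094781  0.53132607 0.01617009]
```

View pics/w4.png

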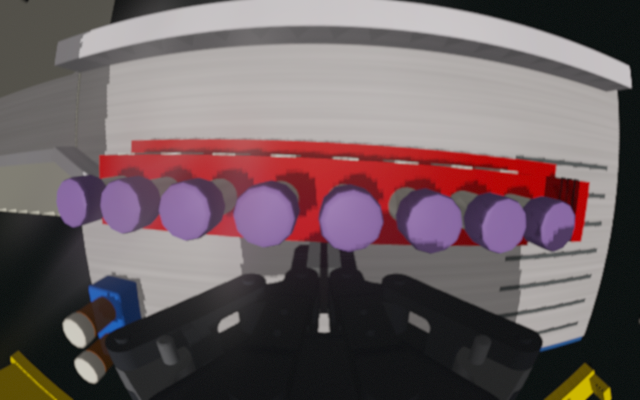

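Forces are now clean at about 2 N. Before going further back I'll check that the rack's front end clears the flare.

```bash
cat >> h.py <<'E'
TH,T=-.097,np.array([.598,.0745])
RL=np.array([[np.cos(TH),-np.sin(TH)],[np.sin(TH),np.cos(TH)]])
toL=lambda p:((np.atleast_2d(p)[:,:2]-T)@RL).round(4)
toW=lambda p:(np.atleast_2d(p)[:,:2]@RL.T+T).round(4)
E
python3 - <<'E'
from h import *
ci=eyes.camera_info("wrist")
print(toL(status.state()["eef_pos"]))
print("foot rear edge L,R",toL(cast(ci,[(132,141),(555,165)],.046,True)))
print("flare tip expect px",proj(ci,np.c_[toW([(-.05,-.038)]),[.05]],True))
print("guide ends",toL(cast(ci,[(85,32),(628,66)],.055,True)))
im=eyes.snapshot("top"); a=im[85:245,190:410,::-1]; cv2.imwrite("pics/t4.png",cv2.resize(a,None,fx=3.6,fy=3.6,interpolation=cv2.INTER_CUBIC))
E
```

```text
[[-0.081  -0.1602]]
foot rear edge L,R [[-0.0243 -0.061 ]
 [-0.0319 -0.289 ]]
flare tip expect px [[ 97.60254291 190.86969985]]
guide ends [[ 0.0405 -0.0257]
 [ 0.0399 -0.3596]]
```

View pics/t4.png

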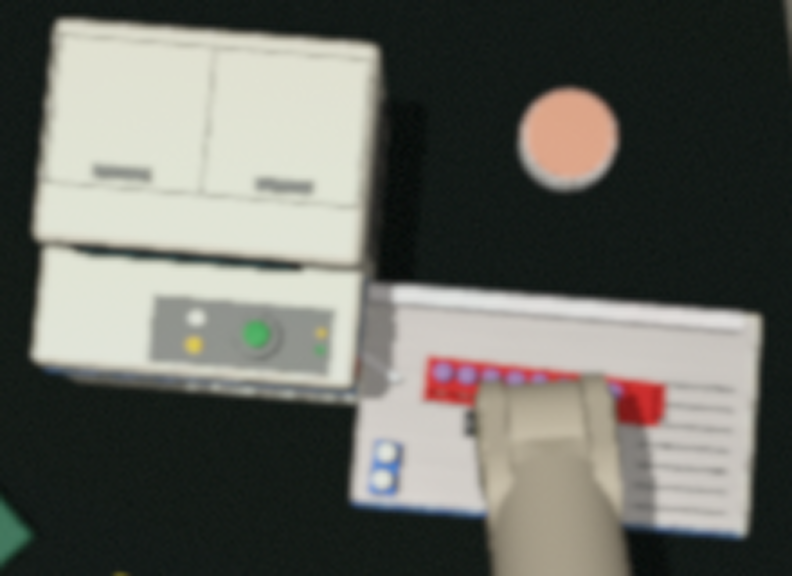

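>>> drive_tool([
  [[1,0.008,-0.001,0,0,0,0],[1,0.017,-0.002,0,0,0,0],[1,0.026,-0.003,0,0,0,0],[1,0.034,-0.004,0,0,0,0],[1,0.042,-0.005,0,0,0,0],[1,0.047,-0.005,0,0,0,0],[1,0.05,-0.005,0,0,0,0]],
])

```text
time_s: 5.03
eef_pos: [0.5514, -0.0824, 0.0362]
tcp_rot: [0.997, -0.04, 0.062, 0.001]
wrist_force: [-4.5, -2.4, 1.2]
gripper_width: -0.0
```

>>> drive_tool([
  [[1,0.003,0,0,0,0,0],[1,0.006,0,0,0,0,0]],
])

```text
time_s: 5.28
eef_pos: [0.5529, -0.0825, 0.0352]
tcp_rot: [0.998, -0.041, 0.057, 0.002]
wrist_force: [-29.9, 0.5, 20.6]
gripper_width: -0.0
```

```bash
python3 - <<'E'
from h import *
s=status.state(); print(s["time_s"],s["eef_pos"],toL(s["eef_pos"]),s["wrist_force"],s["wrist_torque"])
im=eyes.snapshot("wrist"); cv2.imwrite("pics/w5.png",im[:,:,::-1])
E
```

```text
5.275 [ 0.5529095  -0.08245946  0.03519026] [[-0.0297 -0.1606]] [-29.90774687   0.53722955  20.64077506] [ 0.11454322  5.74777528 -0.0642096 ]
```

View pics/w5.png

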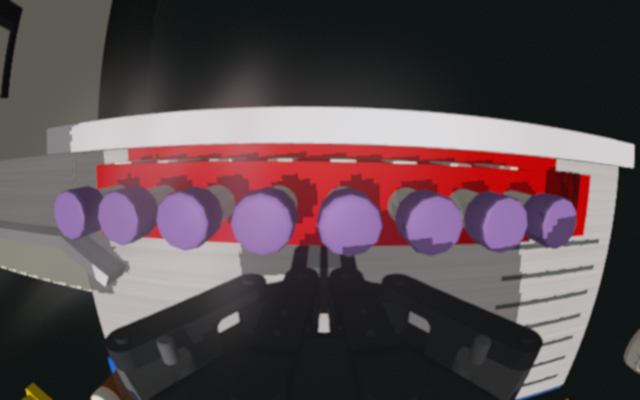

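The rack is square against the guide (30 N push reached, rear edge parallel to the bar in the picture). I'll back off, lift, and go round behind the tail with the tool vertical.

>>> drive_tool([
  [[1,-0.015,0.002,0,0,0,0],[1,-0.04,0.003,0,0,0,0],[1,-0.04,0.003,0.04,0,0,0],[1,-0.04,-0.02,0.09,0,0,0],[1,-0.03,-0.07,0.11,0.006,0.06,0],[1,-0.01,-0.12,0.11,0.012,0.115,0],[1,0.013,-0.16,0.11,0.012,0.115,0],[1,0.013,-0.171,0.11,0.012,0.115,0]],
])

```text
time_s: 6.32
eef_pos: [0.567, -0.2566, 0.1446]
tcp_rot: [0.999, -0.042, 0.0, -0.002]
wrist_force: [0.6, 0.9, -1.3]
gripper_width: 0.0001
```

```bash
python3 - <<'E'
from h import *
s=status.state(); print(s["time_s"],s["eef_pos"],toL(s["eef_pos"]),s["tcp_rot"],s["wrist_force"])
ci=eyes.camera_info("wrist");np.savez("w6.npz",**ci)
im=eyes.snapshot("wrist"); cv2.imwrite("pics/w6.png",im[:,:,::-1])
E
```

```text
6.325 [ 0.56701304 -0.25661003  0.14463346] [[ 0.0012 -0.3326]] [ 9.99098344e-01 -4.24204078e-02  2.20444409e-04 -1.72053723e-03] [ 0.56607563  0.90746746 -1.26048037]
```

View pics/w6.png

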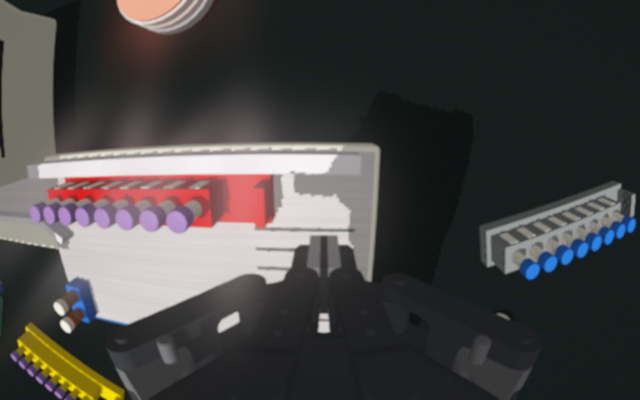

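```bash
python3 - <<'E'
from h import *
ci=dict(np.load("w6.npz"))
print(toL(cast(ci,[(274,178),(269,226)],[.074,.046],True)))
E
```

```text
[[ 0.024  -0.2978]
 [-0.0228 -0.2875]]
```

The tail face is at about y = -290 mm in the loader's frame and the fingers are about 25 mm behind it. Descending.

>>> drive_tool([
  [[1,-0.001,0,-0.04,0,0,0],[1,-0.002,0,-0.08,0,0,0],[1,-0.002,0,-0.1,0,0,0],[1,-0.002,0,-0.106,0,0,0],[1,-0.001,0.01,-0.106,0,0,0],[1,0,0.02,-0.106,0,0,0],[1,0.001,0.03,-0.106,0,0,0],[1,0.002,0.04,-0.106,0,0,0]],
])

```text
time_s: 7.38
eef_pos: [0.5688, -0.2171, 0.0398]
tcp_rot: [0.999, -0.043, 0.001, -0.001]
wrist_force: [-0.1, -5.1, 2.6]
gripper_width: -0.0004
```

```bash
python3 - <<'E'
from h import *
s=status.state(); print(s["time_s"],s["eef_pos"],toL(s["eef_pos"]),s["tcp_rot"],s["wrist_force"])
im=eyes.snapshot("wrist"); cv2.imwrite("pics/w7.png",im[:,:,::-1])
E
```

```text
7.375 [ 0.56882277 -0.21706831  0.03976534] [[-0.0008 -0.293 ]] [ 9.99088925e-01 -4.26632712e-02  7.79259991e-04 -7.47007455e-04] [-0.07071228 -5.08183132  2.58054961]
```

View pics/w7.png

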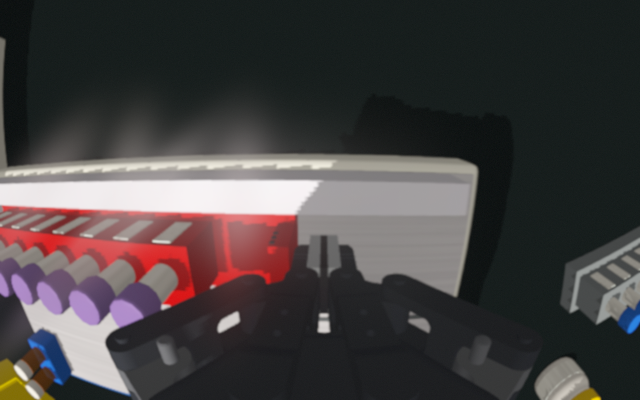

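The fingertip meets the tail at 5 N. I'll push along the guide.

>>> drive_tool([
  [[1,0.001,0.012,-0.002,0,0,0],[1,0.002,0.024,-0.002,0,0,0],[1,0.0035,0.036,-0.002,0,0,0],[1,0.0045,0.048,-0.002,0,0,0],[1,0.006,0.06,-0.002,0,0,0],[1,0.007,0.072,-0.002,0,0,0],[1,0.008,0.084,-0.002,0,0,0],[1,0.009,0.094,-0.002,0,0,0]],
])

```text
time_s: 8.43
eef_pos: [0.5781, -0.1201, 0.0376]
tcp_rot: [0.999, -0.042, 0.001, -0.002]
wrist_force: [-1.0, -4.9, 4.2]
gripper_width: -0.0002
```

```bash
python3 - <<'E'
from h import *
s=status.state(); print(s["time_s"],s["eef_pos"],toL(s["eef_pos"]),s["tcp_rot"],s["wrist_force"])
im=eyes.snapshot("wrist"); cv2.imwrite("pics/w8.png",im[:,:,::-1])
im=eyes.snapshot("top"); a=im[85:245,190:410,::-1]; cv2.imwrite("pics/t8.png",cv2.resize(a,None,fx=3.6,fy=3.6,interpolation=cv2.INTER_CUBIC))
E
```

```text
8.425 [ 0.57812578 -0.12009888  0.03762603] [[-0.0009 -0.1956]] [ 9.99129811e-01 -4.16763221e-02  6.73155780e-04 -1.50088163e-03] [-0.9764139  -4.87763451  4.23943928]
```

View pics/w8.png

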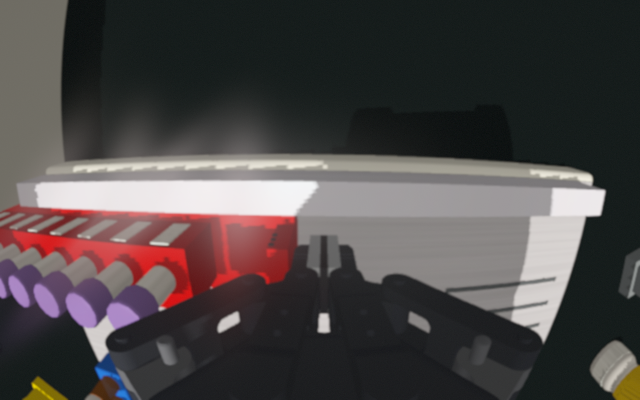

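View pics/t8.png

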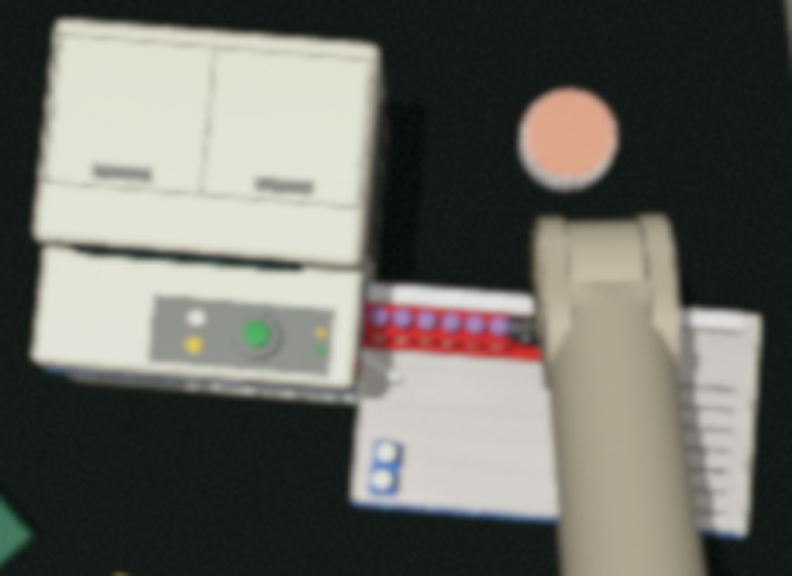

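```bash
python3 - <<'E'
from h import *
ci=eyes.camera_info("top"); z=lambda p:[190+p[0]/3.6-0.36,85+p[1]/3.6-0.36]
for h in (.15,.2,.25,.3,.35):
    print(h,toL(cast(ci,[z((535,235)),z((678,235)),z((545,360))],h)).tolist())
print(status.state()["joint_positions"])
a=cv2.imread("pics/scz.png")
im=eyes.snapshot("scene"); cv2.imwrite("pics/s8.png",cv2.resize(im[60:330,220:450,::-1],None,fx=2.2,fy=2.2,interpolation=cv2.INTER_CUBIC))
E
```

```text
0.15 [[0.0794, -0.1512], [0.09, -0.2806], [-0.0337, -0.1689]]
0.2 [[0.0693, -0.1494], [0.0796, -0.2746], [-0.0401, -0.1664]]
0.25 [[0.0593, -0.1475], [0.0692, -0.2685], [-0.0465, -0.164]]
0.3 [[0.0493, -0.1456], [0.0588, -0.2625], [-0.053, -0.1615]]
0.35 [[0.0392, -0.1437], [0.0485, -0.2565], [-0.0594, -0.1591]]
[ 0.4424454   0.50663158 -0.37904195  1.68077544  0.21047604  0.99425102
 -1.66052268]
```

View pics/s8.png

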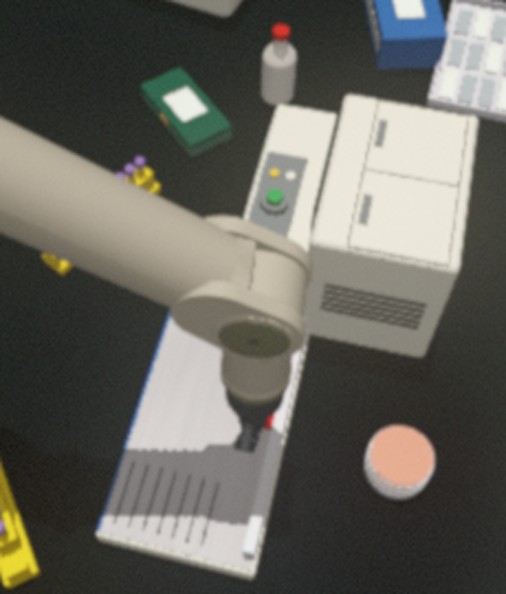

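The arm's edge leads the TCP by about 50 mm, which leaves about 20 mm to the head at the end. I'll continue, slowing near the stop.

>>> drive_tool([
  [[1,0.001,0.012,0,0,0,0],[1,0.002,0.024,0,0,0,0],[1,0.0035,0.037,0,0,0,0],[1,0.005,0.05,0,0,0,0],[1,0.006,0.063,0,0,0,0],[1,0.0075,0.076,0,0,0,0],[1,0.0085,0.088,0,0,0,0],[1,0.0095,0.098,0,0,0,0]],
])

```text
time_s: 9.57
eef_pos: [0.5874, -0.0201, 0.0372]
tcp_rot: [0.999, -0.041, 0.0, -0.002]
wrist_force: [0.6, -1.4, -0.6]
gripper_width: -0.0001
```

>>> drive_tool([
  [[1,0.001,0.005,0,0,0,0],[1,0.001,0.01,0,0,0,0],[1,0.001,0.014,0,0,0,0]],
])

```text
time_s: 9.95
eef_pos: [0.5884, -0.0062, 0.0372]
tcp_rot: [0.999, -0.041, 0.0, -0.002]
wrist_force: [-0.2, -1.8, -0.2]
gripper_width: 0.0001
```

```bash
python3 - <<'E'
from h import *
s=status.state(); print(s["time_s"],s["eef_pos"],toL(s["eef_pos"]),s["tcp_rot"],s["wrist_force"])
E
```

```text
9.95 [ 0.58842551 -0.00616424  0.03717291] [[-0.0017 -0.0812]] [ 9.99164434e-01 -4.08111577e-02  2.63672458e-04 -2.19411329e-03] [-0.22852158 -1.81171529 -0.18035186]
```

>>> drive_tool([
  [[1,0,0.003,0,0,0,0],[1,0.001,0.006,0,0,0,0],[1,0.001,0.008,0,0,0,0]],
])

```text
time_s: 10.32
eef_pos: [0.5894, 0.0016, 0.0372]
tcp_rot: [0.999, -0.041, 0.0, -0.002]
wrist_force: [-0.1, -6.1, 1.2]
gripper_width: -0.0001
```

>>> drive_tool([
  [[1,0,0.002,0,0,0,0],[1,0,0.004,0,0,0,0]],
])

```text
time_s: 10.58
eef_pos: [0.5894, 0.0015, 0.0372]
tcp_rot: [0.999, -0.043, 0.0, 0.0]
wrist_force: [-1.9, -14.9, 2.4]
gripper_width: -0.0001
```

```bash
python3 - <<'E'
from h import *
s=status.state(); print(s["time_s"],s["eef_pos"],toL(s["eef_pos"]),s["tcp_rot"],s["wrist_force"])
im=eyes.snapshot("wrist"); cv2.imwrite("pics/w9.png",im[:,:,::-1])
E
```

```text
10.575 [0.58943504 0.0015494  0.03722584] [[-0.0015 -0.0734]] [ 9.99091330e-01 -4.26199600e-02  1.11512231e-04  2.02402236e-04] [ -1.8507077  -14.94790961   2.44633479]
```

View pics/w9.png

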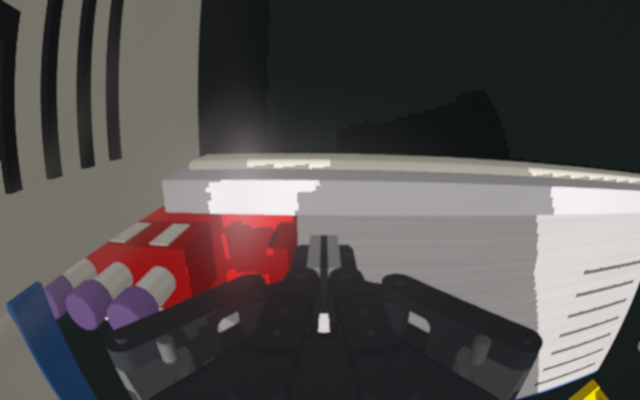

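Motion stopped at y = -73 mm, where the stop should be, with the force rising. One firmer nudge will confirm it.

>>> drive_tool([
  [[1,0,0.004,0,0,0,0],[1,0,0.006,0,0,0,0],[1,0,0.006,0,0,0,0]],
])

```text
time_s: 11.0
eef_pos: [0.5893, 0.0014, 0.0373]
tcp_rot: [0.999, -0.045, -0.0, 0.003]
wrist_force: [-3.3, -17.1, 2.7]
gripper_width: -0.0005
```

>>> drive_tool([
  [[1,0,-0.012,0,0,0,0],[1,-0.003,-0.04,0,0,0,0],[1,-0.005,-0.06,0,0,0,0],[1,-0.005,-0.07,0.05,0,0,0],[1,-0.01,-0.07,0.11,0,0,0],[1,-0.03,-0.07,0.17,0,0,0],[1,-0.05,-0.06,0.22,0,0,0],[1,-0.06,-0.04,0.26,0,0,0]],
])

```text
time_s: 12.0
eef_pos: [0.5289, -0.039, 0.3]
tcp_rot: [0.999, -0.046, 0.001, 0.004]
wrist_force: [-0.4, 0.5, -0.6]
gripper_width: 0.0001
```

```bash
python3 - <<'E'
from h import *
s=status.state(); print(s["time_s"],s["eef_pos"],toL(s["eef_pos"]),s["tcp_rot"],s["wrist_force"])
ci=eyes.camera_info("wrist");np.savez("w10.npz",**ci)
im=eyes.snapshot("wrist"); cv2.imwrite("pics/w10.png",im[:,:,::-1])
im=eyes.snapshot("top"); cv2.imwrite("pics/t10.png",im[:,:,::-1])
E
```

```text
12.0 [ 0.52887477 -0.03898631  0.30004951] [[-0.0578 -0.1196]] [ 0.99892903 -0.0461203   0.0011622   0.00351556] [-0.37167893  0.47535165 -0.5555678 ]
```

View pics/w10.png

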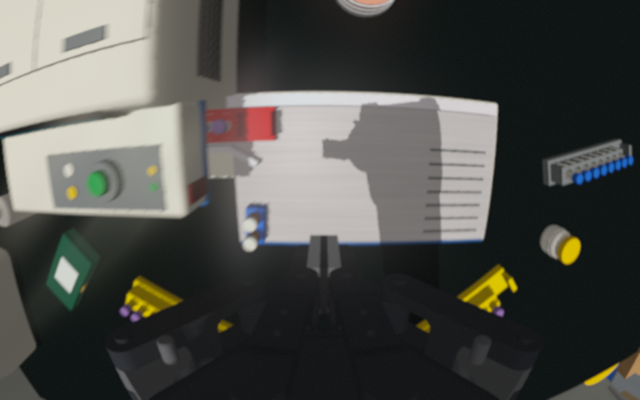

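The rack tail sticks out of the head at (277,123), the key is at (97,183), and the vials are still in place. I'll measure the tail and key.

```bash
python3 - <<'E'
from h import *
ci=dict(np.load("w10.npz")); im=cv2.imread("pics/w10.png")
H,S,V=cv2.split(cv2.cvtColor(im,cv2.COLOR_BGR2HSV))
g=(H>45)&(H<80)&(S>110); print([b for b in blobs(g,30)])
print("tail",toL(cast(ci,[(275.5,110),(277,137)],[.074,.046],True)))
kb=[b[0] for b in blobs(g,30) if abs(b[0][0]-97)<15]; k=cast(ci,kb,.217,True); print("key W wrist",k,toL(k))
print("key W from frame",toW([(-.0375,.085)]))
cv2.imwrite("pics/w10z.png",cv2.resize(im[90:230,0:300],None,fx=2.6,fy=2.6,interpolation=cv2.INTER_CUBIC))
E
```

```text
[(array([ 96.71, 183.07]), np.int32(312)), (array([ 67.92, 272.25]), np.int32(1130))]
tail [[ 0.0163 -0.0651]
 [-0.0179 -0.0625]]
key W wrist [[0.5675721  0.16228602 0.217     ]] [[-0.0388  0.0844]]
key W from frame [[0.5689 0.1627]]
```

View pics/w10z.png

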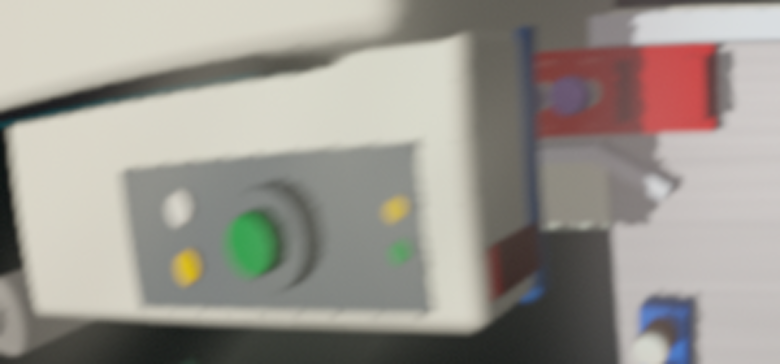

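```bash
python3 - <<'E'
from h import *
ci=dict(np.load("w10.npz"))
z=lambda p:[p[0]/2.6-.31,90+p[1]/2.6-.31]
print("head edge top z195",toL(cast(ci,[z((468,35)),z((478,332))],.195,True)))
print("head edge bottom z130",toL(cast(ci,[z((537,30)),z((543,285))],.13,True)))
print("deck right corners",toL(cast(ci,[(497,102),(487,241)],[.03,.03],True)))
print("flare tip", toL(cast(ci,[z((678,185))],.05,True)))
print("deck left edge", toL(cast(ci,[z((612,225))],.03,True)))
ct=eyes.camera_info("top"); a=cv2.imread("pics/t10.png")[140:200,270:330]
cv2.imwrite("pics/t10z.png",cv2.resize(a,None,fx=9,fy=9,interpolation=cv2.INTER_CUBIC))
E
```

```text
head edge top z195 [[ 0.0242  0.0004]
 [-0.0768  0.0052]]
head edge bottom z130 [[ 0.0278  0.0005]
 [-0.0778  0.004 ]]
deck right corners [[ 0.0434 -0.3769]
 [-0.1744 -0.3861]]
flare tip [[-0.0482 -0.0407]]
deck left edge [[-0.0721  0.0004]]
```

View pics/t10z.png

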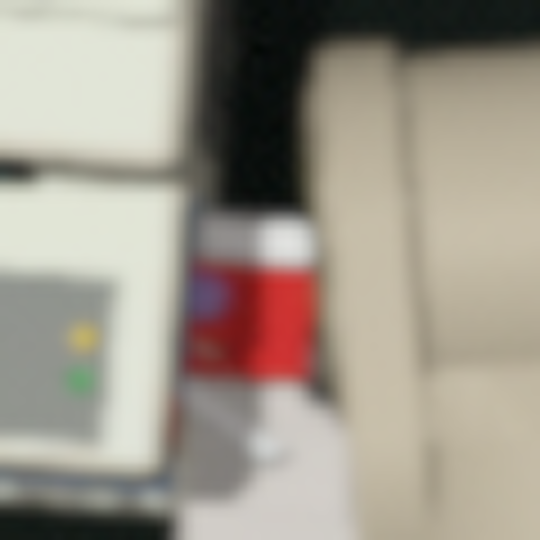

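The measurements agree within about 3 mm: the visible flare tip reads -41 mm against the stated -38, and the tail reads -62 to -65 mm against -60. A 17 N push with no motion also means the rack is home. Next, the key.

>>> drive_tool([
  [[1,0.01,0.05,0,0,0,0],[1,0.02,0.1,0,0,0,0],[1,0.03,0.15,0,0,0,0],[1,0.039,0.19,0,0,0,0],[1,0.039,0.2015,-0.02,0,0,0],[1,0.039,0.2015,-0.05,0,0,0],[1,0.039,0.2015,-0.065,0,0,0],[1,0.039,0.2015,-0.065,0,0,0]],
])

```text
time_s: 13.1
eef_pos: [0.5692, 0.1653, 0.237]
tcp_rot: [0.999, -0.044, 0.003, 0.003]
wrist_force: [0.1, -0.1, 0.7]
gripper_width: -0.0
```

```bash
python3 - <<'E'
from h import *
s=status.state(); print(s["time_s"],s["eef_pos"],toL(s["eef_pos"]),s["tcp_rot"],s["wrist_force"])
ci=eyes.camera_info("wrist")
im=eyes.snapshot("wrist"); cv2.imwrite("pics/w11.png",im[:,:,::-1])
print(proj(ci,[s["eef_pos"],[.568,.1625,.217]],True))
H,S,V=cv2.split(cv2.cvtColor(im,cv2.COLOR_RGB2HSV)); print([(b,) for b in blobs((H>45)&(H<80)&(S>110),30)])
E
```

```text
13.1 [0.56917763 0.16528359 0.23700078] [[-0.0375  0.0876]] [ 0.9990357  -0.04363772  0.00340461  0.00343859] [ 0.11184987 -0.08016526  0.71876348]
[[322.18763918 251.1842764 ]
 [327.15394621 237.89738717]]
[((array([328.14, 227.63]), np.int32(702)),), ((array([409.96, 236.46]), np.int32(93)),), ((array([132.17, 299.95]), np.int32(1691)),)]
```

View pics/w11.png

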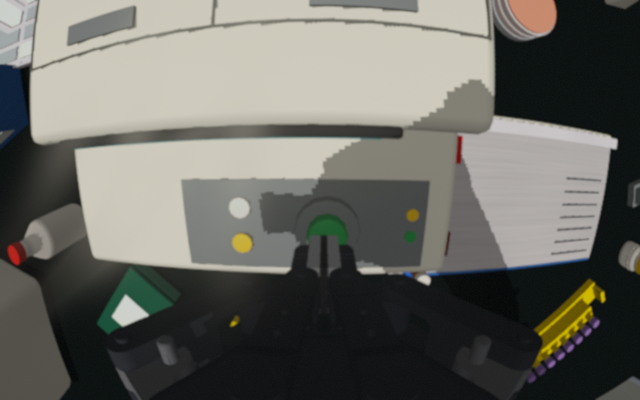

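The key, seen above the fingertips at (328,228) and half hidden, matches its predicted centre (327,238). I'll press after a 2 mm correction in y.

>>> drive_tool([
  [[1,-0.001,-0.0025,-0.008,0,0,0],[1,-0.001,-0.0025,-0.015,0,0,0],[1,-0.001,-0.0025,-0.019,0,0,0],[1,-0.001,-0.0025,-0.022,0,0,0],[1,-0.001,-0.0025,-0.025,0,0,0]],
])

```text
time_s: 13.78
eef_pos: [0.5686, 0.1631, 0.2135]
tcp_rot: [0.999, -0.044, 0.004, 0.003]
wrist_force: [-1.3, -1.5, 3.2]
gripper_width: -0.0005
```

>>> drive_tool([
  [[1,0,0,-0.002,0,0,0],[1,0,0,-0.003,0,0,0],[1,0,0,-0.003,0,0,0]],
])

```text
time_s: 14.15
eef_pos: [0.5687, 0.163, 0.2112]
tcp_rot: [0.999, -0.044, 0.005, 0.003]
wrist_force: [-4.0, -1.3, 6.4]
gripper_width: 0.0
```

>>> drive_tool([
  [[1,0,0,-0.003,0,0,0],[1,0,0,-0.004,0,0,0],[1,0,0,-0.004,0,0,0],[1,0,0,-0.004,0,0,0]],
])

```text
time_s: 14.65
eef_pos: [0.5688, 0.1632, 0.2108]
tcp_rot: [0.999, -0.044, 0.006, 0.003]
wrist_force: [-11.5, -5.4, 25.6]
gripper_width: 0.0002
```

The key is bottomed: z is 0.2108 and the force rose to 25 N without further travel. I'll release straight up and move clear.

>>> drive_tool([
  [[1,0,0,0.01,0,0,0],[1,0,0,0.03,0,0,0],[1,0,0,0.07,0,0,0],[1,-0.01,-0.03,0.1,0,0,0],[1,-0.04,-0.08,0.12,0,0,0],[1,-0.06,-0.13,0.12,0,0,0],[1,-0.08,-0.18,0.12,0,0,0],[1,-0.1,-0.23,0.12,0,0,0]],
])

```text
time_s: 15.65
eef_pos: [0.4682, -0.0683, 0.3309]
tcp_rot: [0.999, -0.044, 0.007, 0.003]
wrist_force: [0.8, -0.9, 0.8]
gripper_width: -0.0002
```

```bash
python3 - <<'E'
from h import *
s=status.state(); print(s["time_s"],s["eef_pos"],s["wrist_force"])
ci=eyes.camera_info("wrist");np.savez("w12.npz",**ci)
im=eyes.snapshot("wrist"); cv2.imwrite("pics/w12.png",im[:,:,::-1])
im=eyes.snapshot("scene"); cv2.imwrite("pics/s12.png",im[:,:,::-1])
E
```

```text
15.65 [ 0.4681537  -0.06833817  0.33091501] [ 0.76369385 -0.87412442  0.78027502]
```

View pics/w12.png

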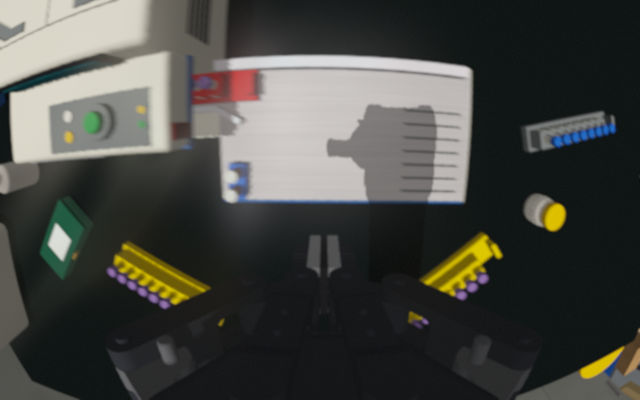

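View pics/s12.png

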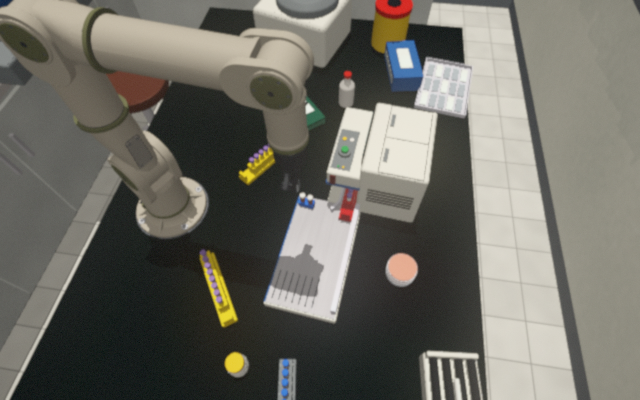

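Both views show the rack tail under the head at (260,85), the key up at (97,122), and the vials, jar, racks and bottle unmoved. The arm is clear. One last measurement of the tail before handing in.

```bash
python3 - <<'E'
from h import *
from bench import sign_off
ci=dict(np.load("w12.npz"))
print("tail",toL(cast(ci,[(260,71),(260.5,100)],[.074,.046],True)),"flare",toL(cast(ci,[(243,120)],.05,True)))
print(sign_off())
E
```

```text
tail [[ 0.014  -0.0744]
 [-0.0226 -0.0698]] flare [[-0.0498 -0.0455]]
the job is handed in; nothing more can be done
None
```

The red rack is loaded and the start key was pressed and released. The job is handed in at about 16 s with the arm clear of everything.

- **Rack:** I pushed it low at the foot, back against the guide, with 30 N at the end. I then pushed it at the tail along the guide into the lane. It stopped at the expected place with the fingers at loader y = -73 mm. It did not move further under 15 and then 17 N, so I take it to be home.
- **Key:** I pressed it only after that. The fingertip went to z = 0.2108, 6 mm down, and the force rose to 25 N with no more travel. After release, the last picture shows the key standing up.
- **Other things:** the vials, jar, bottle, grey rack and yellow racks look unmoved in the last pictures.

**One check disagreed.** Camera readings of the rack's tail were y = -63 to -65 mm after loading and -70 to -74 mm in the final picture, against the stated -60. The flare tip, which is fixed, read 3 mm and 7 mm off in the same direction in those pictures. Corrected for that, the tail comes out at about -61 and -65 mm. The pictures therefore fix the final position only to a few mm, and the firm stop under force is the better evidence. The last measurement and the hand-in ran in the same script, so I did not look again after seeing that reading.

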